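Hold a sample tube level in front of the light panel

TASK

Get the long collared steel tube ready for inspection against the light: first set the light panel upright and square with its foot, its width along the foot's long side. Then draw the long tube out of its slanting holder, turn it level and hold it up lengthwise across the lit face, centred on it and about 10 cm in front of it, touching nothing but your gripper. Finish while still holding it there, keep the panel as set, and leave the two short tubes, the jar and the tee fitting alone.

Things in the scene. Friction and masses are not known exactly. Their poses are not given: they have to be found in the camera images.
- foot: Black rectangular foot of the light panel, 100 x 190 x 14 mm (x, y, z), fixed to the bench. Origin at the centre of its underside, z up; its -x side is the front. The swivel axis is its z axis. The tilt hinge crosses that axis 56 mm above the bench.
- panel_swivel (a joint): Swivel of the light panel about the foot's vertical axis, rad; 0 = panel square with the foot (width along the foot's 190 mm side), lit face looking to the foot's -x side; positive turns it anticlockwise seen from above. Range -1.2 to 1.2. Stiff (0.25 N m of friction), stays where it is left.
- panel_tilt (a joint): Tilt of the light panel about a level hinge along its lower edge, rad; 0 = upright, positive = top leaning backwards (away from the lit face). Range -0.4 to 1.0. Stiff (0.5 N m of friction), stays where it is left.
- panel_mid (a point): Centre of the lit (white) face of the grey light panel. The panel is 12 mm thick, 220 mm wide and 150 mm high; this point is 78 mm from the tilt hinge axis, which lies in the panel's mid-plane. Axes turn with the panel: -x points out of the lit face, y along the width (level), z up the panel.
- panel_top (a point): Middle of the panel's top edge, in its mid-plane, 153 mm from the tilt hinge axis; same axes as panel_mid. The edge is 12 mm thick and can be pinched from above or pushed.
- rack: Tube holder fixed to the bench: aluminium block with three blind bores on a grey base plate 130 x 200 x 8 mm. Origin at the centre of the underside, z up. The bores are side by side along y at y = -65, 0 and 65 mm and lean 45 degrees from vertical towards +x (a tube is drawn out along (0.707, 0, 0.707) of this frame). Bores 16 mm wide, 45 mm deep, mouths at x = 22, z = 68 mm; the block's top face is 45 mm wide, across the bores.
- long_mid (a point): Centre of the long steel tube: 14 mm in diameter, 160 mm long, with a collar 21 mm in diameter and 14 mm long, 2 to 16 mm from its upper end; about 0.09 kg. z runs along the tube to the collared end. It stands in any one of the three bores, this centre 35 mm out of the mouth along the bore, with 65 mm between neighbouring tubes' axes.
- short_a_mid (a point): Centre of a short plain steel tube, 14 mm in diameter, 115 mm long, no collar, in another bore; z along the tube. Leave it alone.
- short_b_mid (a point): Centre of the other short plain steel tube, same size, in the remaining bore. Leave it alone.
- jar: Amber jar with black cap, 52 mm in diameter, 70 mm high, standing on the bench; origin at the centre of its underside. Leave it alone.
- tee: Steel tee pipe fitting about 60 x 41 x 22 mm lying on the bench; origin under its centre. Leave it alone.
There are look-alikes about, which are no part of the job. Of the things like the foot, leave any that is green; of the rest the larger one is meant.

How it is judged:
By the outcome, as a careful person would: the job done as asked, in the order asked, and still so for the second after the job is handed in, while the arm keeps its last pose, push and grip.
It also fails if it takes over 58 s, if anything falls off the work surface, if the arm or the gripper's body presses on something with over 40 N, if the wrist force passes 120 N, or if a joint passes its speed limit or range.

ROBOT

A 6-joint arm with a two-finger parallel gripper is mounted at the origin on the work surface. World frame = base frame: x ahead of the robot, y to its left, z up, the work surface at z = 0. Lengths are in m, angles in rad, forces in N, time in s.
With the tool pointing down it reaches from about 0.275 to 1 m from the base axis. Payload 8.4 kg.
Tool frame: the origin (TCP) lies on the centre line of the jaws, within the pads' length; the fingertips stand 25 mm ahead of it and the grasp point (between the pads) lies 6 mm ahead of it; z points along the fingers, x is the direction in which the jaws open and shut, and the axes are right-handed (so a half turn about z gives the same grasp; the last joint's range is limited). The gripper opens to 85 mm and grips with 20 to 120 N. Pads are 22 mm wide; open, the fingers measure 114 mm over their backs; the gripper's body (76 mm by 85 mm) begins 54 mm behind the grasp point. The pads swing forward as they close: fully open they stand 13 mm farther back than shut.
Start: joints at [-1.313, 0.353, 1.633, -0, 1.155, -0.002], TCP at [0.161, -0.604, 0.256] pointing down, gripper open.
Joint ranges: [-2.63, 2.63], [-0.92, 2.1], [0.06, 2.66], [-1.3, 4.44], [0, 2.69], [-3.02, 3.02]. Speed limits (rad/s): [2.22, 2.22, 2.79, 3.14, 3.14, 3.14].

INTERFACE

Orientations are given as a 3x3 rotation matrix whose columns are the frame's x, y, z axes.
In Python, from rig import manip gives the robot as it stands.
- The arm moves only by the tool play_rows, never from a script. Its argument "increments" is text: rows parted by semicolons, each of 4 numbers parted by spaces: the shift along the world's x, y, z in m, then the turn about the world's z in rad. In form: dx dy dz roll; .... A call has exactly 10 rows; each row is the pose to reach, as a shift and turn from the pose measured when the call began; what a row does not reach only later rows make up. A row lasts 1/10 s, in which the tool goes at most 50 mm and 8.59 degrees, less where a joint would pass 70% of its speed; a pose out of reach is approached as far as the arm can. A call with a gripper value outside its range is refused whole. "jaw" is the opening, from 0 (shut) to 1 (fully open), set as the call begins (left out, the last holds). The fingers move at their own pace and stop on an object; the grip force is fixed at half the most. Time passes only in rows, so rows that repeat a pose let the fingers close, or fill a call up. It gives the time, the measured TCP pose, the force and the opening at its end, in the units of the state.
- manip.get_obs(): the state, without advancing time (a new reading comes with each control period).
- manip.grab_frame(name): name is "scene" or "top" or "wrist"; returns the picture (420x560x3 uint8, red, green, blue); there is no depth.
- manip.calibration(name): a dict with "K" (3x3 intrinsics, pixels), "cam_to_world" (4x4, takes a point from camera to world coordinates); the wrist camera has in their place "hand_eye" (4x4, takes a point from camera to tool coordinates, whose origin is the TCP and whose axes are the tool frame's). Camera axes: x right, y up, looking along -z (the intrinsics and any distortion apply to the point x, -y, -z); pixel columns grow to the right and rows downward; lengths in m; the calibration is good to about 2 mm. A picture is of the moment at which its call begins: read the wrist's pose just before it. calibration takes no time and is no camera call.
- manip.finish_job(): hands the job in, once; it reports no verdict.
The state is a dict: "clock": time; "qpos": joint angles; "qvel": joint speeds; "joint_torque": joint torques, N m; "eef_pos": TCP position; "tool_rot": TCP orientation; "contact_force": force on the tool from outside, world axes, zero at the start; "torque": the same for the moment, N m; "width": finger opening in m.
Only numpy, scipy, OpenCV 4.12 (cv2) and the standard library are available. Lean on these libraries where they do the work, as an engineer would, in place of code of your own. Each camera call takes 0.05 s, during which the arm holds its last target.

## Working session

There is one attempt and no reset: what is moved stays moved. The work goes in short steps, Python scripts to look and compute and a tool call to move; the robot and the scene stay as the last step left them, time stands still between calls to the robot, and variables do not carry over. Pictures are saved under pics/ and viewed, and the job is handed in when it is done.

Besides the shell and the picture viewer there is one more tool, called after "Request:" as name(argument=value, ...) on one line, values as JSON. play_rows: Moves the arm, as the interface text tells. Its arguments: {"type":"object","properties":{"increments":{"type":"string"},"jaw":{"type":"number"}},"required":["increments"]}

```bash
ls; mkdir -p pics; cat > h.py <<'E'
import numpy as np,cv2
from rig import manip
def snap(n,f):
    im=manip.grab_frame(n); cv2.imwrite('pics/'+f+'.png',im[:,:,::-1]); return im
E
python3 - <<'E'
from h import *
o=manip.get_obs(); print(o)
for n in ['scene','top','wrist']:
    snap(n,n+'0'); print(n,manip.calibration(n))
E
```

```text
pics
{'clock': 0.0, 'qpos': array([-1.31339863e+00,  3.53652334e-01,  1.63413018e+00,  4.30704970e-05,
        1.15518935e+00, -2.40444365e-03]), 'qvel': array([-0.00064204, -0.00109411,  0.00080876, -0.00020036,  0.00074422,
       -0.00017014]), 'joint_torque': array([ 2.17216598e-04, -6.05267358e+01, -3.42068803e+01,  8.49433923e-05,
        9.08325543e-03, -7.90575712e-06]), 'eef_pos': array([ 0.16045428, -0.60360143,  0.25556073]), 'tool_rot': array([[ 2.56872294e-01, -9.66445305e-01, -3.12993671e-04],
       [-9.66444371e-01, -2.56872481e-01,  1.34380801e-03],
       [-1.37911640e-03, -4.26960736e-05, -9.99999048e-01]]), 'contact_force': array([ 0.2735515 , -0.75958812, -0.05493988]), 'torque': array([-0.02360634, -0.01713574,  0.01060301]), 'width': 0.08536791139416783}
scene {'K': array([[543.68735624,   0.        , 291.74750756],
       [  0.        , 543.68735624, 206.48199974],
       [  0.        ,   0.        ,   1.        ]]), 'cam_to_world': array([[ 0.23324373, -0.77387693,  0.58882244,  1.59255781],
       [ 0.97241258,  0.18354207, -0.14396558, -0.08652116],
       
[... 364 characters left out ...]
  [-0.99993293,  0.00172909, -0.01145215,  0.15297977],
       [-0.01110685,  0.13713888,  0.99048956,  1.41951445],
       [ 0.        ,  0.        ,  0.        ,  1.        ]])}
wrist {'K': array([[358.29162763,   0.        , 288.88631153],
       [  0.        , 358.29162763, 206.83947715],
       [  0.        ,   0.        ,   1.        ]]), 'hand_eye': array([[ 9.99999159e-01, -6.33199947e-04,  1.13158016e-03,
         7.52719343e-04],
       [-2.82867043e-04, -9.58172561e-01, -2.86190956e-01,
        -7.25112466e-02],
       [ 1.26546516e-03,  2.86190396e-01, -9.58171934e-01,
        -1.16720027e-01],
       [ 0.00000000e+00,  0.00000000e+00,  0.00000000e+00,
         1.00000000e+00]])}
```

View pics/scene0.png

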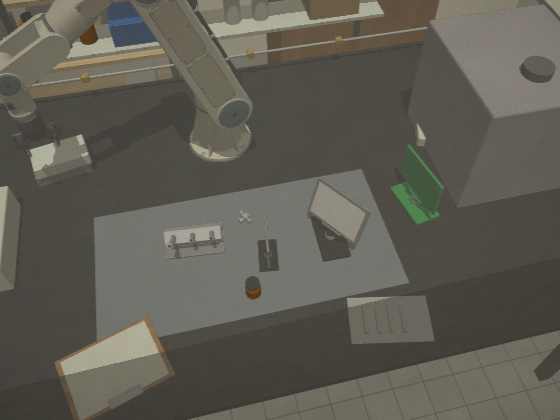

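View pics/top0.png

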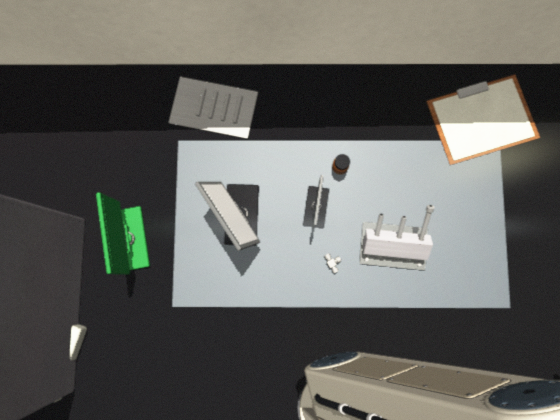

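View pics/wrist0.png

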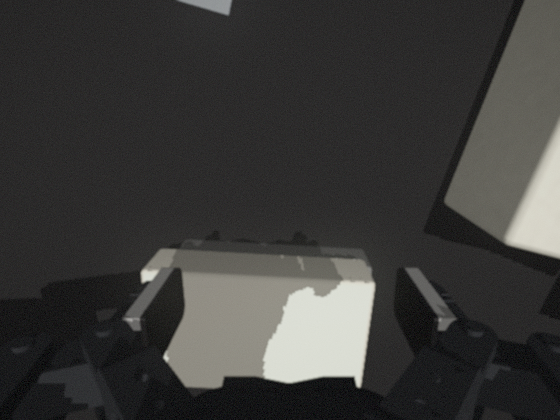

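```bash
cat >> h.py <<'E'
def ray(n,u,v,o=None):
    c=manip.calibration(n); K=c['K']
    if n=='wrist':
        T=np.eye(4);T[:3,:3]=o['tool_rot'];T[:3,3]=o['eef_pos'];M=T@c['hand_eye']
    else: M=c['cam_to_world']
    d=np.array([(u-K[0,2])/K[0,0],-(v-K[1,2])/K[1,1],-1.]); d=M[:3,:3]@d
    return M[:3,3],d/np.linalg.norm(d)
def onz(n,u,v,z,o=None):
    p,d=ray(n,u,v,o); return p+d*(z-p[2])/d[2]
def proj(n,P,o=None):
    c=manip.calibration(n); K=c['K']
    if n=='wrist':
        T=np.eye(4);T[:3,:3]=o['tool_rot'];T[:3,3]=o['eef_pos'];M=T@c['hand_eye']
    else: M=c['cam_to_world']
    q=np.linalg.inv(M)@np.append(P,1); return np.array([K[0,2]-K[0,0]*q[0]/q[2],K[1,2]+K[1,1]*q[1]/q[2]])
def tri(r1,r2):
    (p,d),(q,e)=r1,r2
    A=np.c_[d,-e]; s=np.linalg.lstsq(A,q-p,rcond=None)[0]
    a,b=p+d*s[0],q+e*s[1]; return (a+b)/2,np.linalg.norm(a-b)
def crop(im,x0,y0,x1,y1,s,f):
    c=cv2.resize(im[y0:y1,x0:x1],None,fx=s,fy=s,interpolation=cv2.INTER_CUBIC); c=np.clip(c.astype(float)*1.5,0,255).astype(np.uint8)
    cv2.imwrite('pics/'+f+'.png',c[:,:,::-1])
E
python3 - <<'E'
from h import *
t=cv2.imread('pics/top0.png')[:,:,::-1]; s=cv2.imread('pics/scene0.png')[:,:,::-1]
crop(t,180,140,340,260,5,'t1'); crop(t,320,180,460,285,5,'t2')
crop(s,220,170,380,290,5,'s1'); crop(s,150,200,300,305,5,'s2')
E
```

```text
(no output)
```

View pics/t1.png

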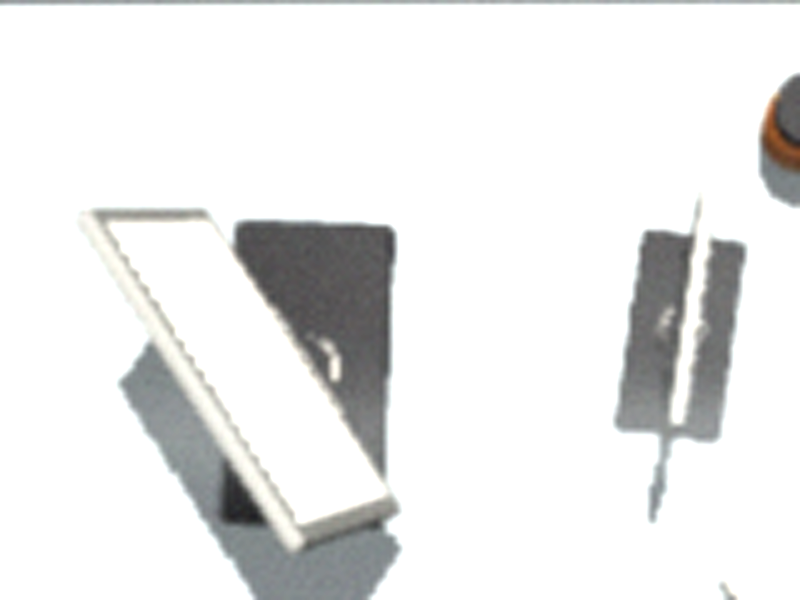

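View pics/t2.png

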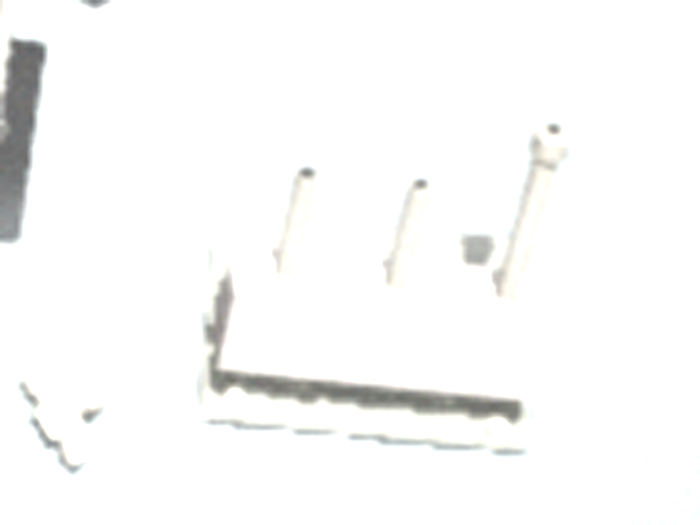

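View pics/s1.png

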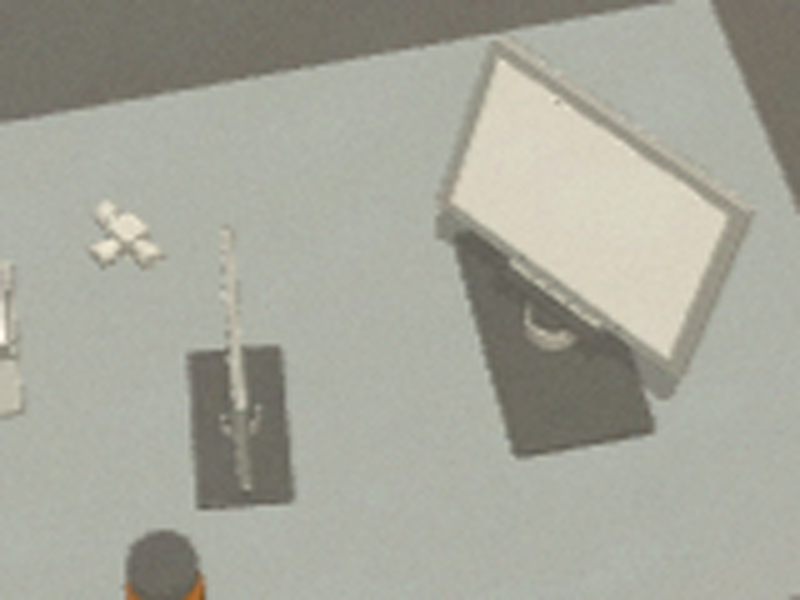

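View pics/s2.png

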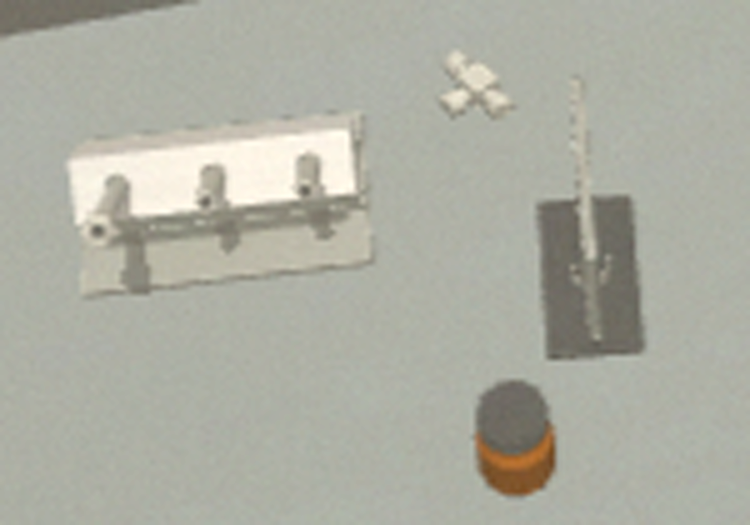

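```bash
python3 - <<'E'
from h import *
np.set_printoptions(precision=4,suppress=True)
T=lambda a,b,ox=180,oy=140:(a/5+ox-.4,b/5+oy-.4)
c=[onz('top',*T(*p),.014) for p in [(237,222),(395,226),(383,522),(222,522)]]
print('foot',c)
TL,TR,BR,BL=c
print([np.linalg.norm(a-b) for a,b in [(TL,TR),(TL,BL)]], 'diag centre',(TR+BL)/2)
# from scene s1
S=lambda a,b,ox=220,oy=170:(a/5+ox-.4,b/5+oy-.4)
for p in [(517,458),(655,432)]: print('scene foot far corners',onz('scene',*S(*p),.014))
# panel corners: top edge front(lit side) corners & bottom
pt={'topA':((83,214),(500,38)),'topB':((302,550),(440,235)) }
# correspondences uncertain: list triangulations
tops=[(83,214),(302,550),(398,507),(212,212)]
scs=[(500,38),(752,213),(672,398),(440,225)]
for a in tops:
    for b in scs:
        P,e=tri(ray('top',*T(*a)),ray('scene',*S(*b)))
        print(a,b,P,round(e,4))
R=lambda a,b:T(a,b,320,180); Q=lambda a,b:S(a,b,150,200)
for a,b in [((553,128),(97,232)),((307,172),(307,190)),((420,183),(205,202))]:
    print('tube end',tri(ray('top',*R(*a)),ray('scene',*Q(*b))))
print('base',[onz('top',*R(*p),.008) for p in [(205,420),(528,452)]],[onz('scene',*Q(*p),.008) for p in [(85,297),(373,263)]])
for q in [(645,232),(745,242),(720,440),(615,428)]: print('small',onz('top',*T(*q),.01))
print('jar',onz('top',342,161,.07),'tee',onz('top',332,263,.01))
E
```

```text
foot [array([0.6658, 0.3472, 0.014 ]), array([0.6634, 0.2487, 0.014 ]), array([0.479, 0.254, 0.014]), array([0.4787, 0.3526, 0.014 ])]
[np.float64(0.0985967376048951), np.float64(0.1871714948967058)] diag centre [0.5711 0.3007 0.014 ]
scene foot far corners [0.6714 0.2493 0.014 ]
scene foot far corners [0.6732 0.347  0.014 ]
(83, 214) (500, 38) [0.5895 0.3059 0.3715] 0.1251
(83, 214) (752, 213) [0.6332 0.4071 0.1942] 0.0016
(83, 214) (672, 398) [0.6609 0.4002 0.0355] 0.0767
(83, 214) (440, 225) [0.6181 0.2976 0.2442] 0.1927
(302, 550) (500, 38) [0.4514 0.2867 0.1926] 0.0049
(302, 550) (752, 213) [0.4894 0.3864 0.0126] 0.1735
(302, 550) (672, 398) [ 0.4915  0.3831 -0.2339] 0.1097
(302, 550) (440, 225) [ 0.4589  0.2781 -0.0012] 0.0539
(398, 507) (500, 38) [0.4767 0.2551 0.2283] 0.0494
(398, 507) (752, 213) [0.5222 0.3434 0.078 ] 0.2188
(398, 507) (672, 398) [ 0.5277  0.3346 -0.1548] 0.1652
(398, 507) (440, 225) [0.4861 0.2428 0.0391] 0.0009
(212, 212) (500, 38) [0.5928 0.2766 0.3677] 0.0668
(212, 212) (752, 213) [0.64   0.3677 0.2086] 0.0686
(212, 212) (672, 398) [0.6662 0.3587 0.0422] 0.0002
(212, 212) (440, 225) [0.6199 0.2664 0.2321] 0.127
tube end (array([ 0.5792, -0.2406,  0.1444]), np.float64(0.00031701390769522735))
tube end (array([ 0.5582, -0.1073,  0.1165]), np.float64(0.0025263463611460042))
tube end (array([ 0.5519, -0.1726,  0.1156]), np.float64(0.00043251361727520554))
base [array([ 0.4205, -0.0645,  0.008 ]), array([ 0.4017, -0.2598,  0.008 ])] [array([ 0.5356, -0.2682,  0.008 ]), array([ 0.5539, -0.072 ,  0.008 ])]
small [0.6606 0.093  0.01  ]
small [0.6543 0.0307 0.01  ]
small [0.5303 0.0474 0.01  ]
small [0.5376 0.1119 0.01  ]
jar [ 0.725  -0.0051  0.07  ] tee [0.422  0.0227 0.01  ]
```

Request:
play_rows(increments="0.01 0.03 0.03 0.03; 0.03 0.07 0.06 0.06; 0.05 0.12 0.09 0.1; 0.07 0.17 0.1 0.15; 0.09 0.215 0.1 0.2; 0.11 0.26 0.1 0.25; 0.13 0.305 0.1 0.3; 0.15 0.35 0.1 0.32; 0.17 0.395 0.1 0.32; 0.19 0.44 0.1 0.32", jaw=1)

```text
clock: 1.15
eef_pos: [0.3447, -0.1751, 0.3559]
tool_rot: [[0.547, -0.837, 0.0], [-0.837, -0.547, 0.001], [-0.0, -0.0, -1.0]]
contact_force: [1.5, -0.2, 0.3]
width: 0.0853
```

Request:
play_rows(increments="0.02 0.045 0 0; 0.04 0.09 0 0; 0.06 0.135 0 0; 0.08 0.18 0 0; 0.1 0.225 0 0; 0.12 0.27 0 0; 0.14 0.315 0 0; 0.155 0.36 0 0; 0.165 0.4 0 0; 0.17 0.42 0 0")

```text
clock: 2.15
eef_pos: [0.515, 0.2479, 0.3552]
tool_rot: [[0.549, -0.836, -0.001], [-0.836, -0.549, 0.001], [-0.001, -0.0, -1.0]]
contact_force: [0.2, -1.3, 0.7]
width: 0.0853
```

```bash
python3 - <<'E'
from h import *
o=manip.get_obs(); print(o['clock'],o['eef_pos'],np.arctan2(o['tool_rot'][1,0],o['tool_rot'][0,0]),o['qpos'])
snap('wrist','w1')
E
```

```text
2.15 [0.51496522 0.24790547 0.35524506] -0.9895035897543337 [4.45396263e-01 1.89640716e-01 1.63114940e+00 1.18510815e-03
 1.32088121e+00 1.43460675e+00]
```

View pics/w1.png

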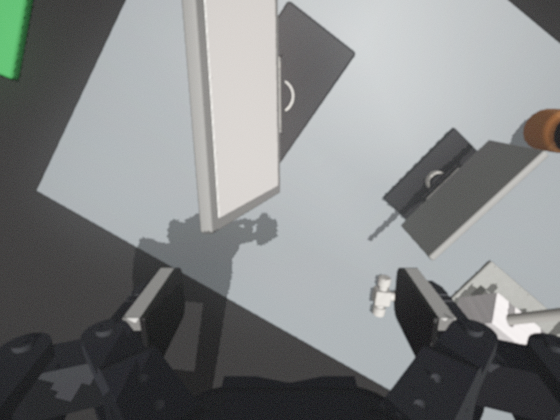

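```bash
python3 - <<'E'
from h import *
np.set_printoptions(precision=4,suppress=True)
o=manip.get_obs()
im=cv2.imread('pics/w1.png')[:,:,::-1]; crop(im,180,0,400,160,3.6,'w1c'); 
a=onz('wrist',289,3,.014,o);b=onz('wrist',354,53,.014,o);c=onz('wrist',281,163,.014,o);print(a,b,c)
d=b-a;print(np.linalg.norm(d),np.arctan2(d[0],-d[1])); d=b-c;print(np.arctan2(-d[1],d[0]),np.linalg.norm(d))
# panel near end top corners: 
p=onz('wrist',203,230,.199,o);print('top back corner B',p, onz('wrist',213,230,.194,o))
E
```

```text
[0.6642 0.3476 0.014 ] [0.6623 0.2544 0.014 ] [0.5051 0.2552 0.014 ]
0.09320252610166488 -0.02017648615930371
0.005223496646959419 0.15723036515388442
top back corner B [0.4531 0.2915 0.199 ] [0.4554 0.2847 0.194 ]
```

View pics/w1c.png

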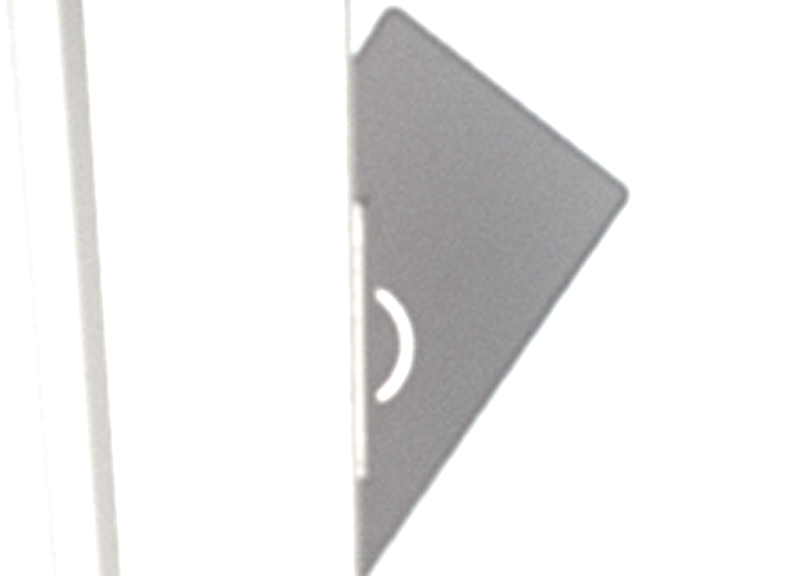

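Request:
play_rows(increments="0.015 0.03 0 0; 0.03 0.06 0 0; 0.04 0.079 -0.01 0; 0.04 0.079 -0.04 0; 0.04 0.079 -0.07 0; 0.04 0.079 -0.1 0; 0.04 0.079 -0.1 0; 0.04 0.079 -0.1 0; 0.04 0.079 -0.1 0; 0.04 0.079 -0.1 0")

```text
clock: 3.2
eef_pos: [0.5562, 0.3283, 0.2572]
tool_rot: [[0.549, -0.836, 0.002], [-0.836, -0.549, 0.003], [-0.002, -0.004, -1.0]]
contact_force: [0.0, 1.0, 0.6]
width: 0.0851
```

```bash
python3 - <<'E'
from h import *
o=manip.get_obs(); print(o['clock'],o['eef_pos'],o['contact_force'])
snap('wrist','w2')
E
```

```text
3.2 [0.5561751  0.32834456 0.25720156] [0.00763329 1.00508476 0.63036114]
```

View pics/w2.png

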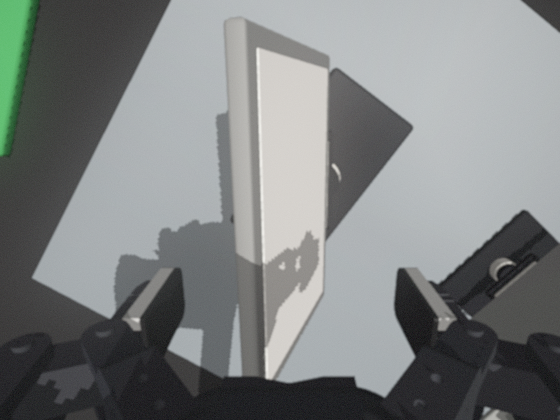

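Request:
play_rows(increments="0 0 -0.02 0; 0 0 -0.04 0; 0 0 -0.06 0; 0 0 -0.06 0; 0.004 -0.007 -0.06 0; 0.01 -0.015 -0.06 0; 0.015 -0.023 -0.06 0; 0.02 -0.031 -0.06 0; 0.025 -0.038 -0.06 0; 0.025 -0.038 -0.06 0")

```text
clock: 4.25
eef_pos: [0.5823, 0.2896, 0.1982]
tool_rot: [[0.548, -0.836, 0.004], [-0.836, -0.548, 0.004], [-0.001, -0.005, -1.0]]
contact_force: [-0.0, 1.9, 0.7]
width: 0.0855
```

```bash
python3 - <<'E'
from h import *
o=manip.get_obs(); print(o['clock'],o['eef_pos'],o['contact_force'])
snap('wrist','w3')
E
```

```text
4.25 [0.58234037 0.28956631 0.19816047] [-0.01116244  1.85528364  0.7061098 ]
```

View pics/w3.png

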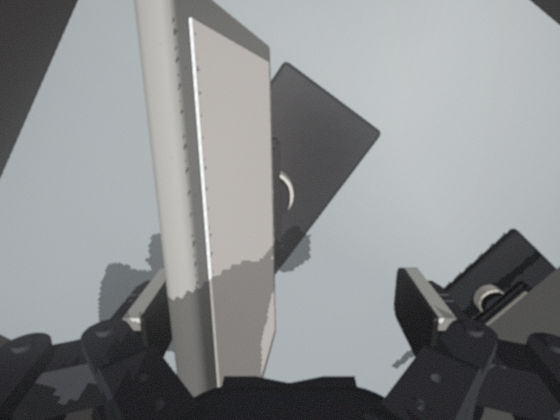

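Request:
play_rows(increments="0.003 -0.004 0 0; 0.006 -0.008 0.002 0; 0.008 -0.012 0.003 0; 0.011 -0.017 0.004 0; 0.011 -0.017 0.004 0; 0.011 -0.017 0.004 0; 0.011 -0.017 0.004 0; 0.011 -0.017 0.004 0; 0.011 -0.017 0.004 0; 0.011 -0.017 0.004 0")

```text
clock: 5.3
eef_pos: [0.593, 0.2727, 0.2018]
tool_rot: [[0.549, -0.836, 0.003], [-0.836, -0.549, 0.003], [-0.001, -0.005, -1.0]]
contact_force: [-0.5, -0.3, 0.5]
width: 0.0853
```

```bash
python3 - <<'E'
from h import *
o=manip.get_obs(); print(o['clock'],o['eef_pos'],o['contact_force'])
snap('wrist','w4')
t=snap('top','top4');crop(t,180,140,340,260,5,'t4')
E
```

```text
5.3 [0.59295479 0.27269972 0.2017782 ] [-0.46589495 -0.27350647  0.5238433 ]
```

View pics/w4.png

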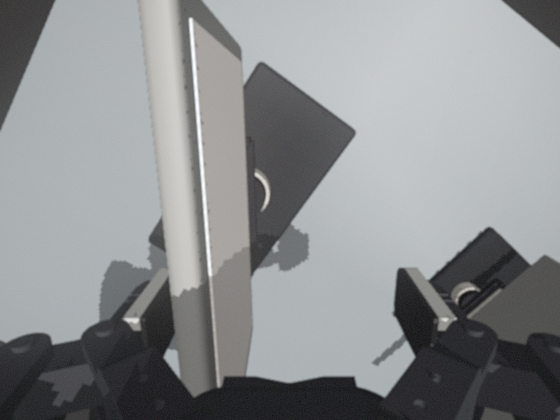

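View pics/t4.png

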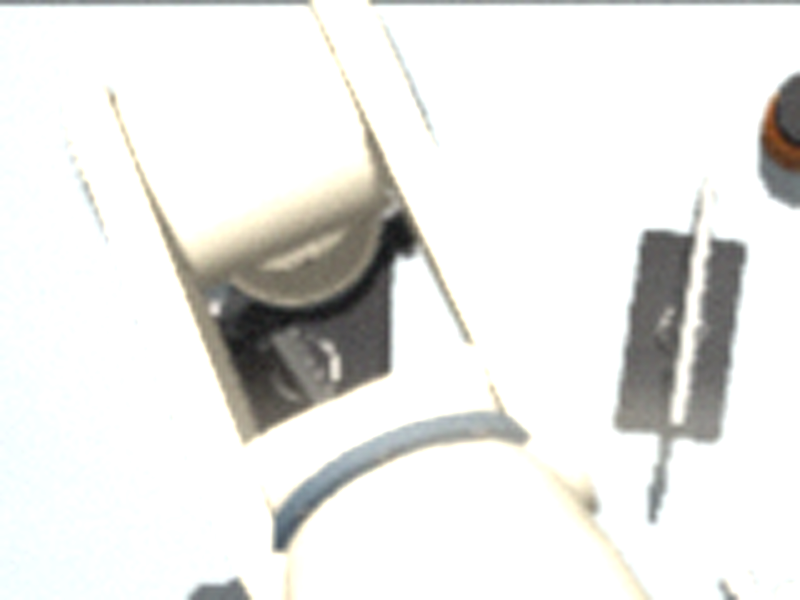

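Request:
play_rows(increments="-0.005 0.007 0 0; -0.01 0.014 0 0; -0.015 0.021 0 0; -0.02 0.028 0 0; -0.02 0.028 0 0; -0.02 0.028 0 0; -0.02 0.028 0 0; -0.02 0.028 0 0; -0.02 0.028 0 0; -0.02 0.028 0 0")

```text
clock: 6.4
eef_pos: [0.573, 0.3005, 0.2017]
tool_rot: [[0.548, -0.836, 0.003], [-0.836, -0.548, 0.003], [-0.001, -0.005, -1.0]]
contact_force: [0.4, -0.2, 0.3]
width: 0.0854
```

```bash
python3 - <<'E'
from h import *
np.set_printoptions(precision=4,suppress=True)
o=manip.get_obs(); print(o['clock'],o['eef_pos'],o['contact_force'])
snap('wrist','w5')
# foot from top0: mask dark in foot region
t=cv2.imread('pics/top0.png'); g=t.max(2)
m=(g<75).astype(np.uint8); r=np.zeros_like(m); r[175:255,215:265]=m[175:255,215:265]
# right edge subpixel
pts=[]
for y in range(190,232):
    row=g[y,250:266].astype(float); k=np.where((row[:-1]<95)&(row[1:]>=95))[0]
    if len(k): i=k[0]; pts.append(onz('top',250+i+(95-row[i])/(row[i+1]-row[i]),y,.014))
pts=np.array(pts); f=np.polyfit(pts[:,0],pts[:,1],1); print('front edge',f,pts[[0,-1]],np.std(pts[:,1]-np.polyval(f,pts[:,0])))
pts=[]
for x in range(230,257):
    col=g[178:192,x].astype(float); k=np.where((col[:-1]>=95)&(col[1:]<95))[0]
    if len(k): i=k[-1]; pts.append(onz('top',x,178+i+(col[i]-95)/(col[i]-col[i+1]),.014))
pts=np.array(pts); f=np.polyfit(pts[:,1],pts[:,0],1); print('far edge',f,pts[[0,-1]],np.std(pts[:,0]-np.polyval(f,pts[:,1])))
E
```

```text
6.4 [0.573  0.3005 0.2017] [ 0.4164 -0.199   0.2966]
front edge [-0.0395  0.2759] [[0.6469 0.2493 0.014 ]
 [0.5189 0.2547 0.014 ]] 0.0007060901238769
far edge [0.0384 0.6532] [[0.6662 0.3379 0.014 ]
 [0.6632 0.2568 0.014 ]] 0.0002771501210733793
```

View pics/w5.png

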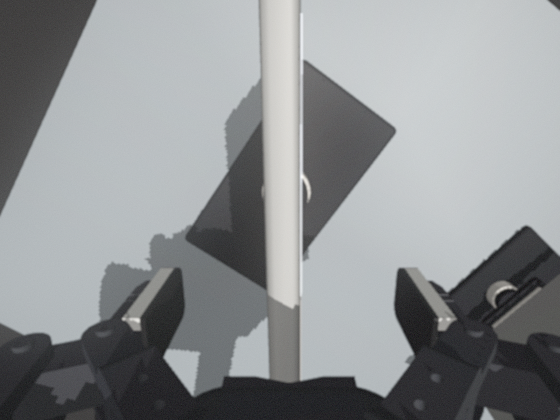

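```bash
cat > edge.py <<'E'
from h import *
def edge(g,A,B,o,z=.014,n=30,w=7,name='wrist',lo=.1,hi=.9):
    A=np.array(A,float);B=np.array(B,float);d=(B-A)/np.linalg.norm(B-A);nn=np.array([-d[1],d[0]])
    P=[]
    for s in np.linspace(lo,hi,n):
        c=A+(B-A)*s; ts=np.arange(-w,w+.1,.5)
        v=cv2.remap(g,np.array([[c[0]+t*nn[0] for t in ts]],np.float32),np.array([[c[1]+t*nn[1] for t in ts]],np.float32),cv2.INTER_LINEAR)[0].astype(float)
        k=np.argmax(abs(np.convolve(v,[1,1,0,-1,-1],'valid')))+2
        P.append(onz(name,*(c+ts[k]*nn),z,o))
    P=np.array(P)[:,:2]; l=cv2.fitLine(P.astype(np.float32),cv2.DIST_HUBER,0,1e-4,1e-4).ravel()
    r=(P-l[2:])@np.array([-l[1],l[0]])
    return np.arctan2(l[1],l[0]),l[2:],np.std(r)
E
python3 - <<'E'
from edge import *
np.set_printoptions(precision=4,suppress=True)
o=manip.get_obs()
g=cv2.cvtColor(cv2.imread('pics/w5.png'),cv2.COLOR_BGR2GRAY)
for n,A,B in [('far',(308,62),(395,128)),('front',(393,134),(312,245)),('back',(188,236),(260,130)),('near',(190,242),(262,288))]:
    print(n,edge(g,A,B,o))
for p in [(307,61),(396,130),(187,238)]: print(onz('wrist',*p,.014,o))
E
```

```text
far (np.float32(1.5459816), array([0.6656, 0.3015], dtype=float32), np.float64(0.0001921784197247823))
front (np.float32(-0.0277568), array([0.6015, 0.2536], dtype=float32), np.float64(0.0001379531801925805))
back (np.float32(-0.028179925), array([0.5447, 0.3531], dtype=float32), np.float64(0.00022031687072734499))
near (np.float32(1.5442308), array([0.4789, 0.3021], dtype=float32), np.float64(0.00019434684337705127))
[0.6668 0.3448 0.014 ]
[0.6632 0.2528 0.014 ]
[0.4827 0.3521 0.014 ]
```

Request:
play_rows(increments="-0.001 0.0015 -0.003 0; -0.001 0.0015 -0.003 0; -0.001 0.0015 -0.003 0; -0.001 0.0015 -0.003 0; -0.001 0.0015 -0.003 0; -0.001 0.0015 -0.003 0; -0.001 0.0015 -0.003 0; -0.001 0.0015 -0.003 0; -0.001 0.0015 -0.003 0; -0.001 0.0015 -0.003 0", jaw=0)

```text
clock: 7.45
eef_pos: [0.572, 0.3022, 0.1988]
tool_rot: [[0.548, -0.836, 0.003], [-0.836, -0.548, 0.004], [-0.001, -0.005, -1.0]]
contact_force: [-1.5, 1.1, 2.1]
width: 0.0114
```

```bash
python3 - <<'E'
from h import *
o=manip.get_obs(); print(o['clock'],o['eef_pos'],o['contact_force'],o['torque'],o['width'])
snap('wrist','w6')
E
```

```text
7.45 [0.57201397 0.30218052 0.19884799] [-1.45695907  1.12711802  2.06061933] [0.51149101 0.36619662 0.18416629] 0.011448404703977769
```

View pics/w6.png

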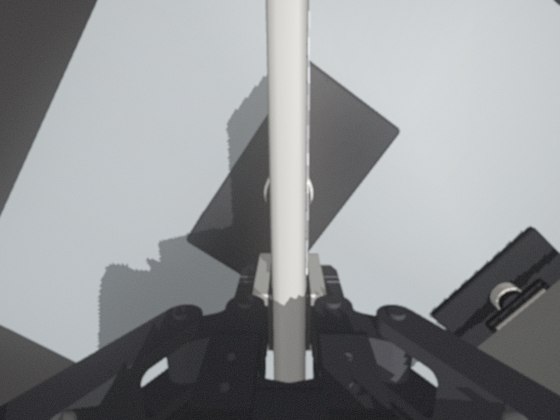

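Request:
play_rows(increments="0 0 0 -0.08; 0 0 0 -0.16; 0 0 0 -0.24; 0 0 0 -0.32; 0 0 0 -0.4; 0 0 0 -0.48; 0 0 0 -0.56; 0 0 0 -0.608; 0 0 0 -0.608; 0 0 0 -0.608")

```text
clock: 8.5
eef_pos: [0.5718, 0.3022, 0.1989]
tool_rot: [[-0.027, -1.0, 0.004], [-1.0, 0.027, 0.001], [-0.001, -0.004, -1.0]]
contact_force: [-2.1, 2.3, 2.9]
width: 0.0111
```

```bash
python3 - <<'E'
from edge import *
np.set_printoptions(precision=4,suppress=True)
o=manip.get_obs(); print(o['clock'],o['eef_pos'],o['contact_force'],o['torque'],o['width'],np.arctan2(o['tool_rot'][1,0],o['tool_rot'][0,0]),o['qpos'])
snap('wrist','w7')
E
```

```text
8.5 [0.5718 0.3022 0.1989] [-2.1226  2.3283  2.8711] [ 0.5246  0.589  -0.1159] 0.011058911671595126 -1.5974504835373504 [ 0.4844  0.4398  1.6387 -0.0012  1.0586  2.0824]
```

View pics/w7.png

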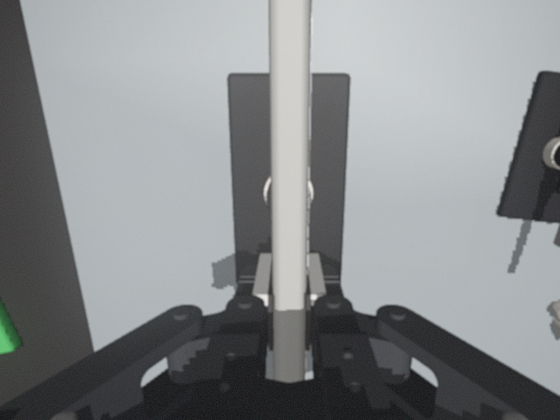

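Request:
play_rows(increments="0 0 0 0; 0 0 0 0; 0 0 0 0; 0 0 0 0; 0 0 0.02 0; 0 0 0.05 0; 0 0 0.09 0; 0 -0.01 0.13 0; 0 -0.03 0.15 0; 0 -0.06 0.15 0", jaw=1)

```text
clock: 9.55
eef_pos: [0.5732, 0.2431, 0.3529]
tool_rot: [[-0.025, -1.0, 0.011], [-1.0, 0.025, 0.004], [-0.004, -0.01, -1.0]]
contact_force: [0.7, 0.0, -0.8]
width: 0.0854
```

```bash
python3 - <<'E'
from edge import *
np.set_printoptions(precision=4,suppress=True)
o=manip.get_obs(); print(o['clock'],o['eef_pos'],np.arctan2(o['tool_rot'][1,0],o['tool_rot'][0,0]))
snap('wrist','w8')
E
```

```text
9.55 [0.5732 0.2431 0.3529] -1.5958540860286337
```

View pics/w8.png

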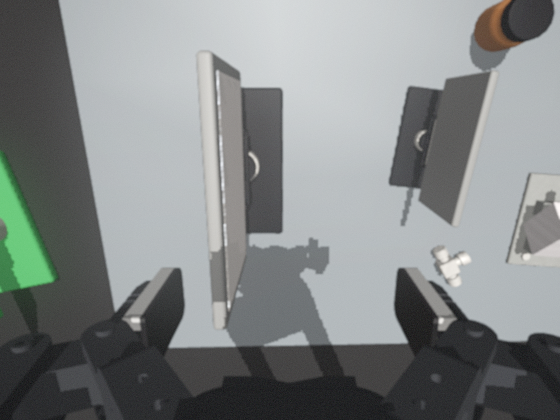

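```bash
python3 - <<'E'
from edge import *
np.set_printoptions(precision=4,suppress=True)
o=manip.get_obs()
im=cv2.imread('pics/w8.png'); crop(im[:,:,::-1],180,40,300,340,2,'w8c')
g=cv2.cvtColor(im,cv2.COLOR_BGR2GRAY)
print('topback',edge(g,(198,60),(215,320),o,.209,w=5))
print('topfront',edge(g,(216,62),(228,310),o,.209,w=3))
print('front foot',edge(g,(283,90),(283,230),o,.014,w=5))
print('bottom front',edge(g,(242,72),(246,240),o,.059,w=4))
E
```

```text
topback (np.float32(-0.03326963), array([0.5737, 0.2995], dtype=float32), np.float64(0.0007520734182056342))
topfront (np.float32(-0.029332941), array([0.5878, 0.2875], dtype=float32), np.float64(0.00017628099604138705))
front foot (np.float32(-0.031761564), array([0.5779, 0.2465], dtype=float32), np.float64(0.00011867221314585647))
bottom front (np.float32(-0.030683838), array([0.5864, 0.2902], dtype=float32), np.float64(0.0008903169108594423))
```

View pics/w8c.png

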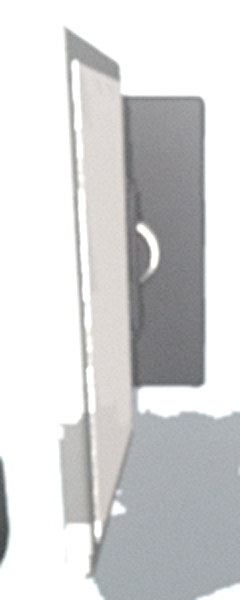

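Request:
play_rows(increments="0 -0.04 0 -0.01; -0.005 -0.09 0 -0.02; -0.01 -0.14 0 -0.04; -0.015 -0.19 0 -0.05; -0.02 -0.24 0 -0.06; -0.025 -0.29 0 -0.07; -0.03 -0.34 0 -0.07; -0.035 -0.39 -0.01 -0.07; -0.04 -0.44 -0.02 -0.07; -0.043 -0.479 -0.03 -0.07", jaw=0.6)

```text
clock: 10.6
eef_pos: [0.5289, -0.2432, 0.3209]
tool_rot: [[-0.097, -0.995, 0.008], [-0.995, 0.097, -0.001], [0.001, -0.008, -1.0]]
contact_force: [0.2, 0.3, -0.2]
width: 0.0513
```

Request:
play_rows(increments="0 0 -0.02 0; 0 0 -0.04 0; 0 0 -0.05 0; 0 0 -0.05 0; 0 0 -0.05 0; 0 0 -0.05 0; 0 0 -0.05 0; 0 0 -0.05 0; 0 0 -0.05 0; 0 0 -0.05 0")

```text
clock: 11.6
eef_pos: [0.5289, -0.2432, 0.2711]
tool_rot: [[-0.097, -0.995, 0.009], [-0.995, 0.097, -0.001], [0.001, -0.009, -1.0]]
contact_force: [-0.0, 0.0, -0.3]
width: 0.051
```

```bash
python3 - <<'E'
from edge import *
np.set_printoptions(precision=4,suppress=True)
o=manip.get_obs(); print(o['clock'],o['eef_pos'],np.arctan2(o['tool_rot'][1,0],o['tool_rot'][0,0]),o['width'])
snap('wrist','w9'); t=snap('top','top9');crop(t,180,140,340,260,5,'t9'); s=snap('scene','sc9');crop(s,220,150,380,270,5,'s9')
E
```

```text
11.6 [ 0.5289 -0.2432  0.2711] -1.6680053890350885 0.0510244445965386
```

View pics/w9.png

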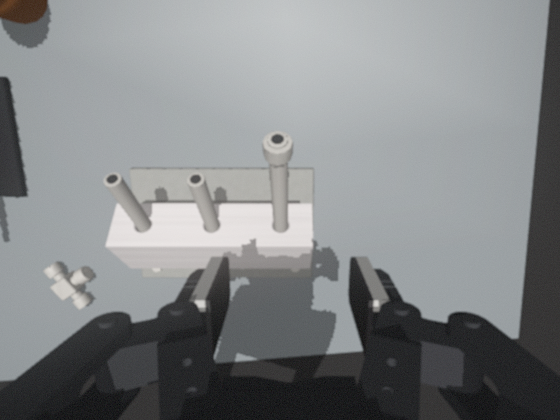

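View pics/t9.png

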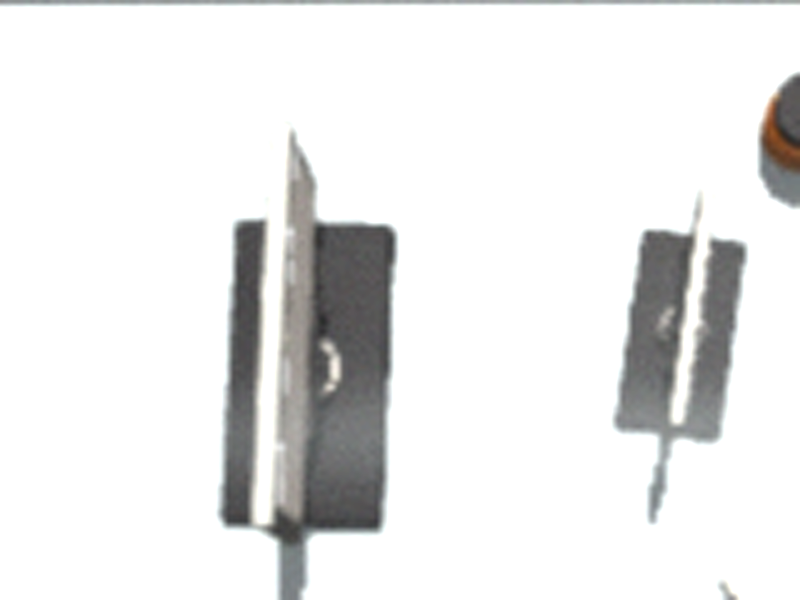

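View pics/s9.png

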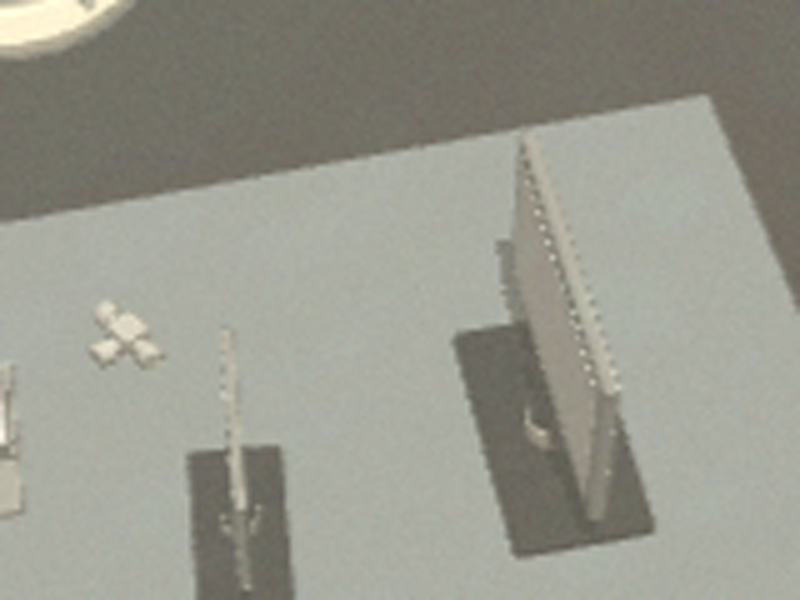

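```bash
python3 - <<'E'
from edge import *
np.set_printoptions(precision=4,suppress=True)
o=manip.get_obs()
T=lambda a,b,ox=320,oy=180:(a/5+ox-.4,b/5+oy-.4)
print('end w-top',tri(ray('wrist',278,139.5,o),ray('top',*T(553,128))))
print('end w-scene',tri(ray('wrist',278,139.5,o),ray('scene',97/5+150-.4,232/5+200-.4)))
print('mouth',onz('wrist',280.5,227,.068,o))
# rack far base edge
g=cv2.cvtColor(cv2.imread('pics/w9.png'),cv2.COLOR_BGR2GRAY)
print('far base',edge(g,(132,168),(312,168),o,.008,w=5))
print('block near top',edge(g,(112,247),(240,247),o,.068,w=5))
print(onz('wrist',131,168,.008,o),onz('wrist',313,168,.008,o))
# panel check
th=-0.028; X=np.array([-np.sin(th),np.cos(th),0]);Y=np.array([-np.cos(th),-np.sin(th),0]);Z=np.array([0,0,1.])
F=np.array([.572,.302,0])
for tilt in(0,.03,-.03):
  zz=np.cos(tilt)*Z+np.sin(tilt)*X; xx=np.cos(tilt)*X-np.sin(tilt)*Z
  out=[]
  for n,ox,oy in(('top',180,140),('scene',220,150)):
    for sx,h in((-.006,.153),(.006,.153),(-.006,.003)):
      for sy in(-.11,.11):
        out.append(((proj(n,F+[0,0,.056]+sx*xx+h*zz+sy*Y)-[ox,oy]+.4)*5).round(0))
  print(tilt,np.array(out).reshape(2,3,4))
E
```

```text
end w-top (array([ 0.5783, -0.2408,  0.146 ]), np.float64(0.001634788196970688))
end w-scene (array([ 0.5771, -0.2409,  0.1413]), np.float64(0.0003066733775302039))
mouth [ 0.4888 -0.232   0.068 ]
far base (np.float32(1.4738697), array([ 0.5395, -0.1723], dtype=float32), np.float64(0.00147432327024256))
block near top (np.float32(1.4739261), array([ 0.4789, -0.1337], dtype=float32), np.float64(0.00021865629723002395))
[ 0.55   -0.0759  0.008 ] [ 0.5311 -0.27    0.008 ]
0 [[[290. 120. 271. 527.]
  [268. 119. 248. 526.]
  [317. 181. 301. 545.]]

 [[604. 394. 519. 131.]
  [623. 390. 537. 128.]
  [587. 523. 509. 267.]]]
0.03 [[[281. 120. 262. 527.]
  [259. 119. 240. 526.]
  [317. 181. 301. 545.]]

 [[611. 392. 526. 130.]
  [630. 389. 543. 127.]
  [588. 522. 509. 267.]]]
-0.03 [[[298. 120. 280. 527.]
  [276. 120. 257. 527.]
  [317. 181. 301. 545.]]

 [[597. 395. 513. 132.]
  [616. 392. 530. 129.]
  [587. 523. 509. 267.]]]
```

Request:
play_rows(increments="0.006 0.003 -0.02 0; 0.011 0.006 -0.05 0; 0.011 0.006 -0.08 0; 0.011 0.006 -0.1 0; 0.011 0.006 -0.12 0; 0.011 0.006 -0.135 0; 0.011 0.006 -0.145 0; 0.011 0.006 -0.15 0; 0.011 0.006 -0.15 0; 0.011 0.006 -0.15 0")

```text
clock: 12.75
eef_pos: [0.5402, -0.2374, 0.1216]
tool_rot: [[-0.097, -0.995, 0.009], [-0.995, 0.097, -0.002], [0.001, -0.009, -1.0]]
contact_force: [0.1, 1.2, -0.5]
width: 0.051
```

```bash
python3 - <<'E'
from edge import *
np.set_printoptions(precision=4,suppress=True)
o=manip.get_obs(); print(o['clock'],o['eef_pos'],o['contact_force'],o['width'])
snap('wrist','w10')
E
```

```text
12.75 [ 0.5402 -0.2374  0.1216] [ 0.0908  1.1666 -0.5217] 0.05096745526590922
```

View pics/w10.png

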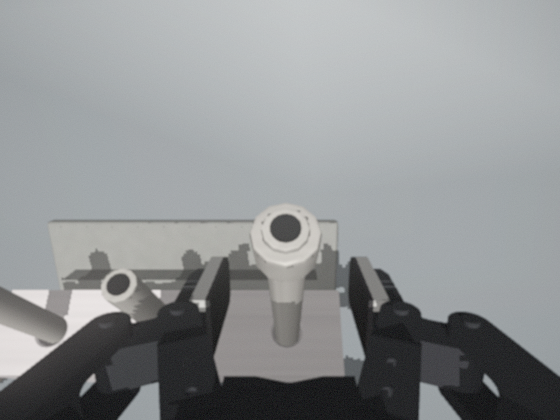

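Request:
play_rows(increments="0 0 0 0; 0 0 0 0; 0 0 0 0; 0 0 0 0; 0 0 0 0; 0 0 0 0; 0.0035 -0.0003 0.0035 0; 0.007 -0.0007 0.007 0; 0.0105 -0.001 0.0105 0; 0.014 -0.0014 0.014 0", jaw=0)

```text
clock: 13.8
eef_pos: [0.5547, -0.239, 0.136]
tool_rot: [[-0.097, -0.995, 0.01], [-0.995, 0.097, -0.002], [0.001, -0.01, -1.0]]
contact_force: [-0.4, -0.5, -0.9]
width: 0.0119
```

```bash
python3 - <<'E'
from edge import *
np.set_printoptions(precision=4,suppress=True)
o=manip.get_obs(); print(o['clock'],o['eef_pos'],o['contact_force'],o['torque'],o['width'])
snap('wrist','w11')
E
```

```text
13.8 [ 0.5547 -0.239   0.136 ] [-0.434  -0.5082 -0.9144] [ 0.0133 -0.0068  0.0027] 0.011946125517847815
```

View pics/w11.png

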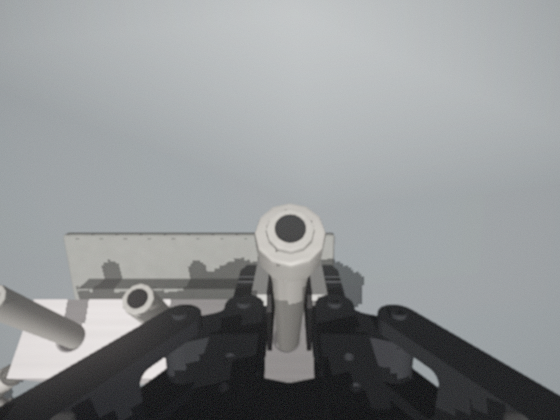

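Request:
play_rows(increments="0.005 -0.0005 0.005 0; 0.01 -0.001 0.01 0; 0.015 -0.0015 0.015 0; 0.02 -0.002 0.02 0; 0.025 -0.0025 0.025 0; 0.03 -0.003 0.03 0; 0.035 -0.0035 0.035 0; 0.04 -0.004 0.04 0; 0.045 -0.01 0.055 0; 0.045 -0.03 0.07 0")

```text
clock: 14.85
eef_pos: [0.6012, -0.2681, 0.207]
tool_rot: [[-0.095, -0.995, 0.01], [-0.995, 0.095, -0.002], [0.001, -0.01, -1.0]]
contact_force: [-0.0, -1.0, -1.0]
width: 0.0121
```

```bash
python3 - <<'E'
from edge import *
np.set_printoptions(precision=4,suppress=True)
o=manip.get_obs(); print(o['clock'],o['eef_pos'],o['contact_force'],o['torque'],o['width'])
snap('wrist','w12'); s=snap('scene','sc12');crop(s,130,180,290,300,5,'s12')
E
```

```text
14.85 [ 0.6012 -0.2681  0.207 ] [-0.0194 -1.033  -1.0251] [ 0.0247 -0.036   0.0087] 0.012147184271273129
```

View pics/w12.png

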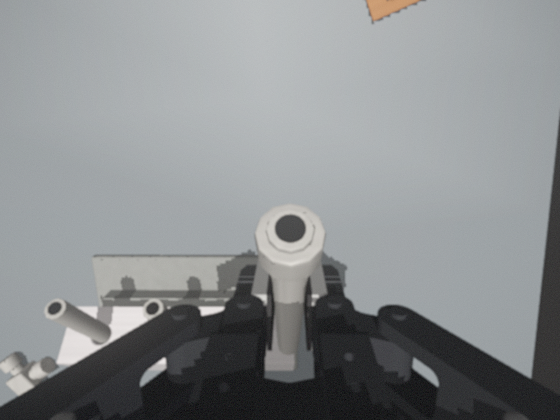

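View pics/s12.png

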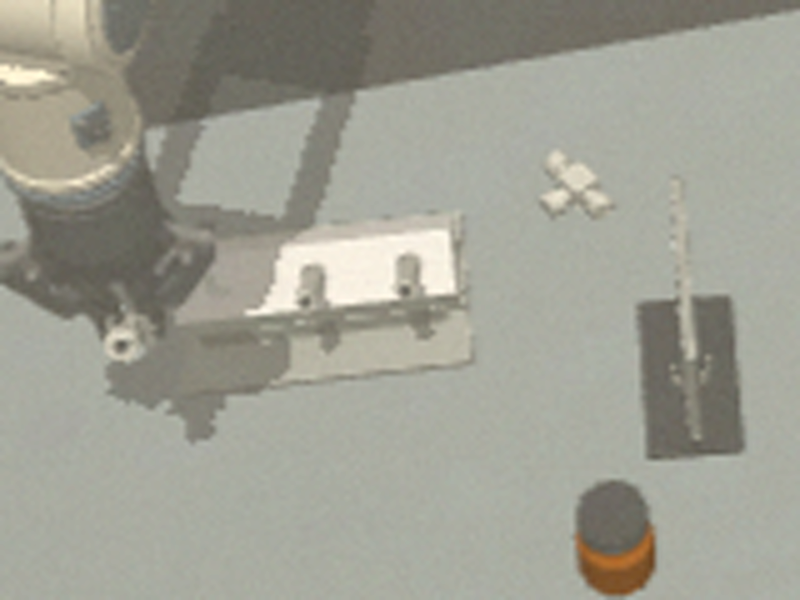

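Request:
play_rows(increments="0 -0.03 0 0; -0.01 -0.07 0 0; -0.02 -0.11 0 0; -0.03 -0.14 0 0; -0.03 -0.14 -0.03 0; -0.03 -0.14 -0.06 0; -0.03 -0.14 -0.08 0; -0.03 -0.14 -0.095 0; -0.03 -0.14 -0.1 0; -0.03 -0.14 -0.1 0")

```text
clock: 15.95
eef_pos: [0.572, -0.411, 0.1085]
tool_rot: [[-0.098, -0.995, 0.014], [-0.995, 0.098, -0.004], [0.003, -0.014, -1.0]]
contact_force: [1.0, -0.9, -0.7]
width: 0.0123
```

Request:
play_rows(increments="0.002 0 -0.007 0; 0.004 0 -0.014 0; 0.006 0 -0.021 0; 0.008 0 -0.028 0; 0.01 -0.001 -0.035 0; 0.012 -0.001 -0.042 0; 0.014 -0.001 -0.049 0; 0.016 -0.001 -0.053 0; 0.016 -0.001 -0.053 0; 0.016 -0.001 -0.053 0")

```text
clock: 16.95
eef_pos: [0.5891, -0.4125, 0.0563]
tool_rot: [[-0.097, -0.995, 0.016], [-0.995, 0.097, -0.006], [0.004, -0.016, -1.0]]
contact_force: [3.5, -0.6, 5.0]
width: 0.0119
```

```bash
python3 - <<'E'
from edge import *
np.set_printoptions(precision=4,suppress=True)
o=manip.get_obs(); print(o['clock'],o['eef_pos'],o['contact_force'],o['torque'],o['width'])
snap('wrist','w13'); s=snap('scene','sc13');crop(s,100,180,260,300,5,'s13')
E
```

```text
16.95 [ 0.5891 -0.4125  0.0563] [ 3.4845 -0.632   5.0191] [-0.1465 -0.1729  0.0365] 0.011897391859644084
```

View pics/w13.png

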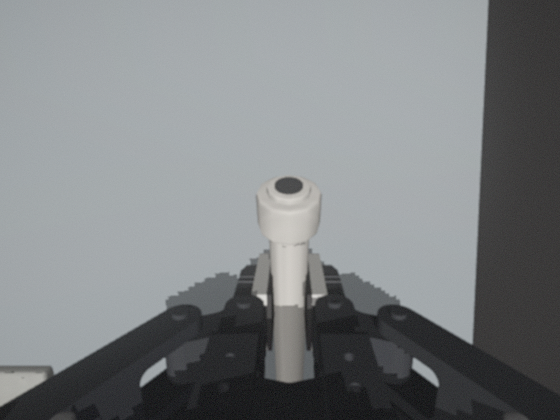

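View pics/s13.png

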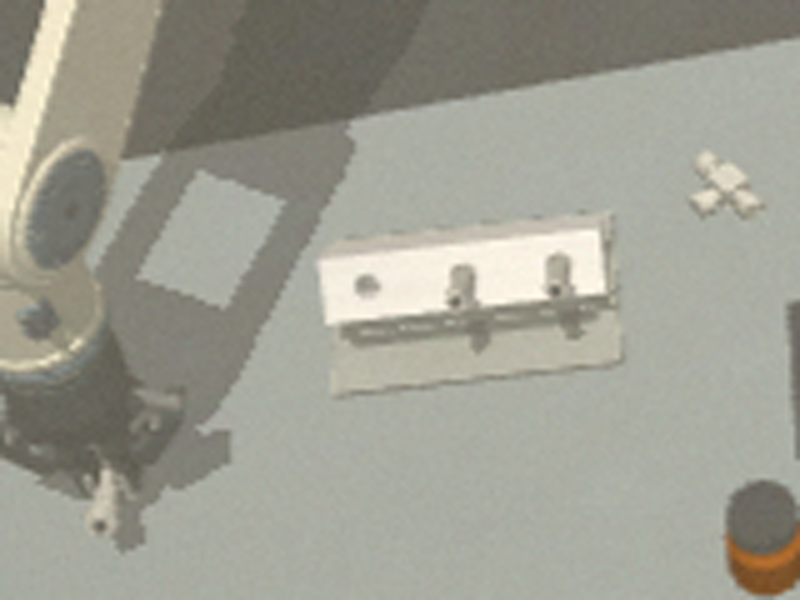

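Request:
play_rows(increments="0.001 0 -0.005 0; 0.002 0 -0.01 0; 0.003 0 -0.015 0; 0.004 0 -0.02 0; 0.004 0 -0.024 0; 0.004 0 -0.026 0; 0.004 0 -0.026 0; 0.004 0 -0.026 0; 0.004 0 -0.026 0; 0.004 0 -0.026 0")

```text
clock: 18.05
eef_pos: [0.5924, -0.4122, 0.0302]
tool_rot: [[-0.098, -0.995, 0.015], [-0.995, 0.098, -0.005], [0.003, -0.015, -1.0]]
contact_force: [0.2, 0.5, 3.2]
width: 0.012
```

```bash
python3 - <<'E'
from edge import *
np.set_printoptions(precision=4,suppress=True)
o=manip.get_obs(); print(o['clock'],o['eef_pos'],o['tool_rot'],o['contact_force'],o['torque'],o['width'])
snap('wrist','w14')
E
```

```text
18.05 [ 0.5924 -0.4122  0.0302] [[-0.0978 -0.9951  0.0146]
 [-0.9952  0.0977 -0.0048]
 [ 0.0034 -0.015  -0.9999]] [0.1947 0.493  3.2187] [ 0.0842  0.2634 -0.0405] 0.01202247737178632
```

View pics/w14.png

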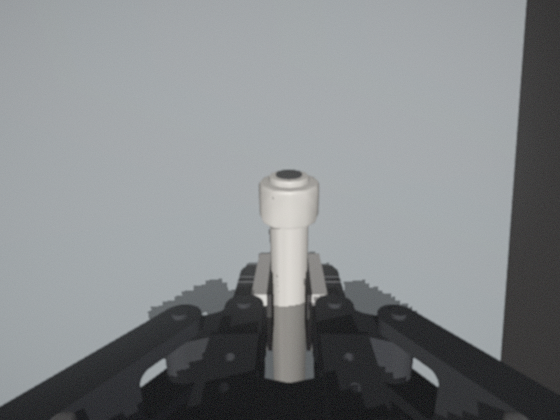

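Request:
play_rows(increments="0 0 0 0; 0 0 0 0; 0 0 0 0; 0 0 0 0; 0 0 0 0; -0.005 0.0005 0 0; -0.01 0.001 0 0; -0.016 0.0016 0 0; -0.022 0.0022 0 0; -0.025 0.0025 0 0", jaw=0.4)

```text
clock: 19.1
eef_pos: [0.5665, -0.4096, 0.0302]
tool_rot: [[-0.098, -0.995, 0.014], [-0.995, 0.098, -0.005], [0.003, -0.015, -1.0]]
contact_force: [-0.0, 0.0, 0.2]
width: 0.0343
```

```bash
python3 - <<'E'
from edge import *
np.set_printoptions(precision=4,suppress=True)
o=manip.get_obs(); print(o['clock'],o['eef_pos'],o['contact_force'],o['torque'],o['width'])
snap('wrist','w15')
E
```

```text
19.1 [ 0.5665 -0.4096  0.0302] [-0.0181  0.0127  0.1719] [ 0.0906  0.0285 -0.0395] 0.034329602525359965
```

View pics/w15.png

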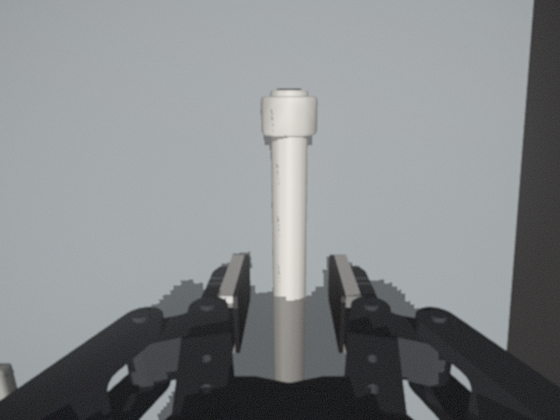

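```bash
python3 - <<'E'
from edge import *
np.set_printoptions(precision=4,suppress=True)
o=manip.get_obs()
y=-o['tool_rot'][:,1]  # toward collar
g=o['eef_pos']
for p,z in [((290,88),.0175),((289,97),.021),((289,134),.021)]:
    P=onz('wrist',*p,z,o); print(P,(P-g)@y,(P-g)@o['tool_rot'][:,0])
E
```

```text
[ 0.6427 -0.4181  0.0175] 0.07663442764835589 0.001000662749062621
[ 0.6397 -0.4175  0.021 ] 0.07363471253530661 0.0006578713050099723
[ 0.6274 -0.4163  0.021 ] 0.06132007107611928 0.0006624883341132782
```

Request:
play_rows(increments="-0.003 0.0003 -0.002 0; -0.003 0.0003 -0.002 0; -0.003 0.0003 -0.002 0; -0.003 0.0003 -0.002 0; -0.003 0.0003 -0.002 0; -0.003 0.0003 -0.002 0; -0.003 0.0003 -0.002 0; -0.003 0.0003 -0.002 0; -0.003 0.0003 -0.002 0; -0.003 0.0003 -0.002 0", jaw=0)

```text
clock: 20.15
eef_pos: [0.5633, -0.4093, 0.0281]
tool_rot: [[-0.098, -0.995, 0.014], [-0.995, 0.098, -0.004], [0.003, -0.014, -1.0]]
contact_force: [0.2, 0.1, 0.9]
width: 0.0115
```

Request:
play_rows(increments="0 0 0.005 0; 0 0 0.015 0; 0 0 0.03 0; 0 0 0.05 0; 0 0 0.08 0; 0 0 0.11 0; 0 0 0.15 0; 0 0 0.19 0; 0 0 0.23 0; 0 0 0.25 0")

```text
clock: 21.15
eef_pos: [0.5644, -0.41, 0.2843]
tool_rot: [[-0.098, -0.995, 0.019], [-0.995, 0.098, -0.008], [0.007, -0.02, -1.0]]
contact_force: [0.0, -0.3, -1.5]
width: 0.0111
```

```bash
python3 - <<'E'
from edge import *
np.set_printoptions(precision=4,suppress=True)
o=manip.get_obs(); print(o['clock'],o['eef_pos'],o['tool_rot'],o['contact_force'],o['torque'],o['width'])
snap('wrist','w16');s=snap('scene','sc16');crop(s,60,120,260,270,4,'s16')
E
```

```text
21.15 [ 0.5644 -0.41    0.2843] [[-0.0981 -0.995   0.0194]
 [-0.9952  0.0979 -0.0085]
 [ 0.0065 -0.0202 -0.9998]] [ 0.0277 -0.2569 -1.5464] [-0.0359 -0.0056  0.002 ] 0.011085756841461349
```

View pics/w16.png

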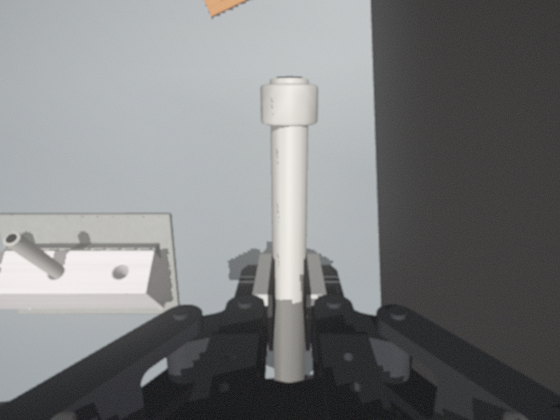

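View pics/s16.png

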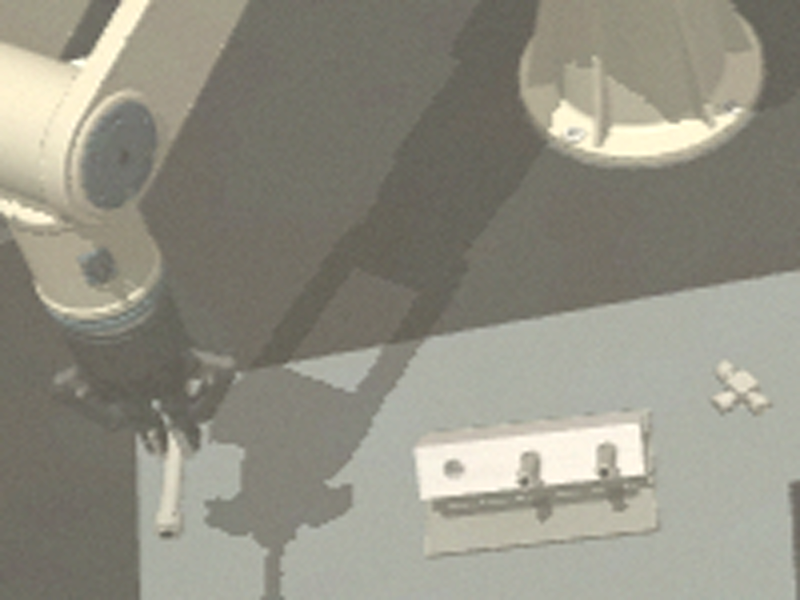

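```bash
python3 - <<'E'
from edge import *
np.set_printoptions(precision=4,suppress=True)
o=manip.get_obs()
# tube in tool frame now: axis depth assume 19 mm ahead of TCP
y=-o['tool_rot'][:,1]; ax=o['eef_pos']+0.019*o['tool_rot'][:,2]
# intersect rays with the plane through the tube axis (normal tool z), at top surface
def onplane(u,v,h):
    p,d=ray('wrist',u,v,o); n=o['tool_rot'][:,2]; q=ax-n*h
    return p+d*((q-p)@n)/(d@n)
for uv,h in [((289,77),.007),((289,86),.0105),((289,123),.0105)]: print((onplane(*uv,h)-ax)@y)
# lookalike top edge corners
R=np.array([[-0.025,-1,.011],[-1,.025,.004],[-.004,-.01,-1]])
o8={'tool_rot':R,'eef_pos':np.array([.5732,.2431,.3529])}
for w in [(492,73),(457,222)]:
    for t in [(700,195),(680,425),(675,430)]:
        print(w,t,tri(ray('wrist',*w,o8),ray('top',t[0]/5+180-.4,t[1]/5+140-.4)))
E
```

```text
0.08010955592260971
0.07710151733848278
0.06514244099716361
(492, 73) (700, 195) (array([0.6616, 0.0653, 0.1353]), np.float64(0.010005459604123372))
(492, 73) (680, 425) (array([0.5967, 0.0706, 0.1265]), np.float64(0.14118068448467108))
(492, 73) (675, 430) (array([0.5946, 0.074 , 0.1333]), np.float64(0.1443024107360814))
(457, 222) (700, 195) (array([0.5998, 0.1103, 0.2769]), np.float64(0.08409628348608839))
(457, 222) (680, 425) (array([0.5265, 0.0779, 0.1301]), np.float64(0.0025490602380329936))
(457, 222) (675, 430) (array([0.5251, 0.0792, 0.1297]), np.float64(0.006530217771785953))
```

Request:
play_rows(increments="0 0.03 0.01 0.01; 0 0.07 0.02 0.02; 0 0.115 0.02 0.03; 0 0.16 0.02 0.04; 0 0.205 0.02 0.05; 0 0.25 0.02 0.06; 0 0.295 0.02 0.07; 0 0.34 0.02 0.07; 0 0.385 0.02 0.07; 0 0.43 0.02 0.07")

```text
clock: 22.25
eef_pos: [0.5638, 0.0214, 0.3035]
tool_rot: [[-0.028, -0.999, 0.02], [-1.0, 0.028, -0.008], [0.007, -0.021, -1.0]]
contact_force: [1.0, -0.0, -0.5]
width: 0.0113
```

Request:
play_rows(increments="0.001 0.04 0 0; 0.003 0.08 0 0; 0.004 0.12 0 0; 0.005 0.15 0 0; 0.005 0.17 -0.01 0; 0.005 0.175 -0.04 0; 0.005 0.175 -0.07 0; 0.005 0.175 -0.1 0; 0.005 0.175 -0.125 0; 0.005 0.175 -0.14 0")

```text
clock: 23.25
eef_pos: [0.5672, 0.1959, 0.1609]
tool_rot: [[-0.028, -0.999, 0.017], [-1.0, 0.028, -0.009], [0.009, -0.017, -1.0]]
contact_force: [0.5, 0.7, -0.5]
width: 0.0112
```

Request:
play_rows(increments="0 0 -0.003 0; 0 0 -0.006 0; 0 0 -0.009 0; 0 0 -0.009 0; 0 0 -0.009 0; 0 0 -0.009 0; 0 0 -0.009 0; 0 0 -0.009 0; 0 0 -0.009 0; 0 0 -0.009 0")

```text
clock: 24.25
eef_pos: [0.5672, 0.1959, 0.1519]
tool_rot: [[-0.028, -0.999, 0.017], [-1.0, 0.028, -0.009], [0.009, -0.017, -1.0]]
contact_force: [0.0, -0.8, -0.4]
width: 0.0112
```

```bash
python3 - <<'E'
from edge import *
np.set_printoptions(precision=4,suppress=True)
o=manip.get_obs(); print(o['clock'],o['eef_pos'],o['tool_rot'],o['contact_force'],o['width'],np.arctan2(o['tool_rot'][1,0],o['tool_rot'][0,0]))
snap('wrist','w17');s=snap('scene','sc17');crop(s,220,120,380,240,5,'s17');t=snap('top','top17');crop(t,180,140,340,260,5,'t17')
E
```

```text
24.25 [0.5672 0.1959 0.1519] [[-0.0282 -0.9995  0.017 ]
 [-0.9996  0.0281 -0.0091]
 [ 0.0086 -0.0172 -0.9998]] [ 0.0485 -0.8022 -0.4248] 0.01120950089004728 -1.5990070437203263
```

View pics/w17.png

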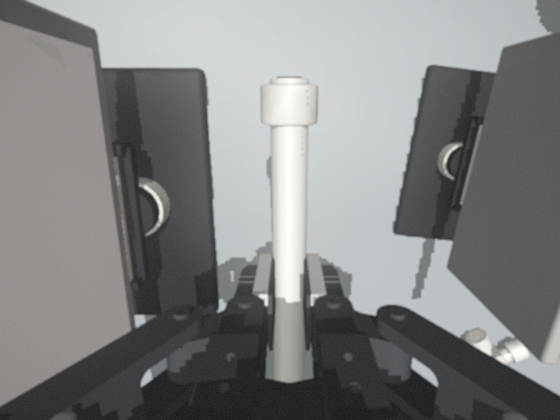

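View pics/s17.png

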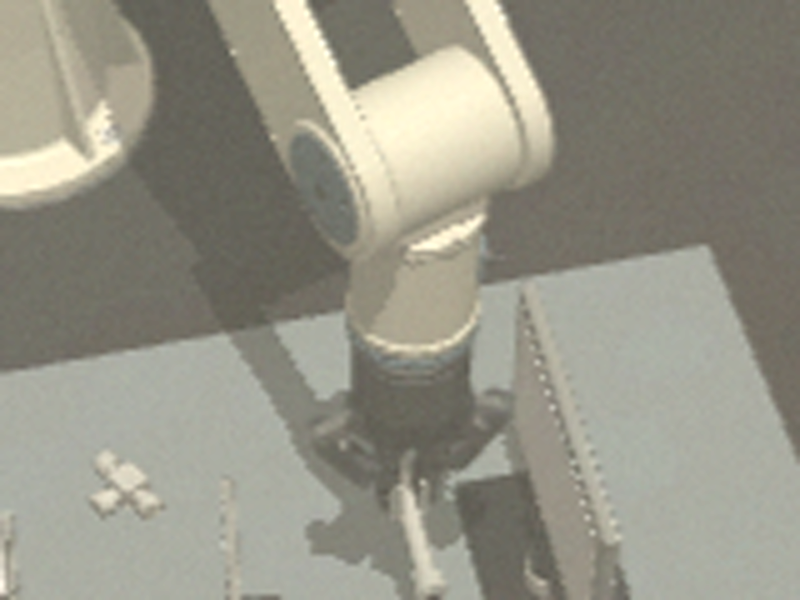

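View pics/t17.png

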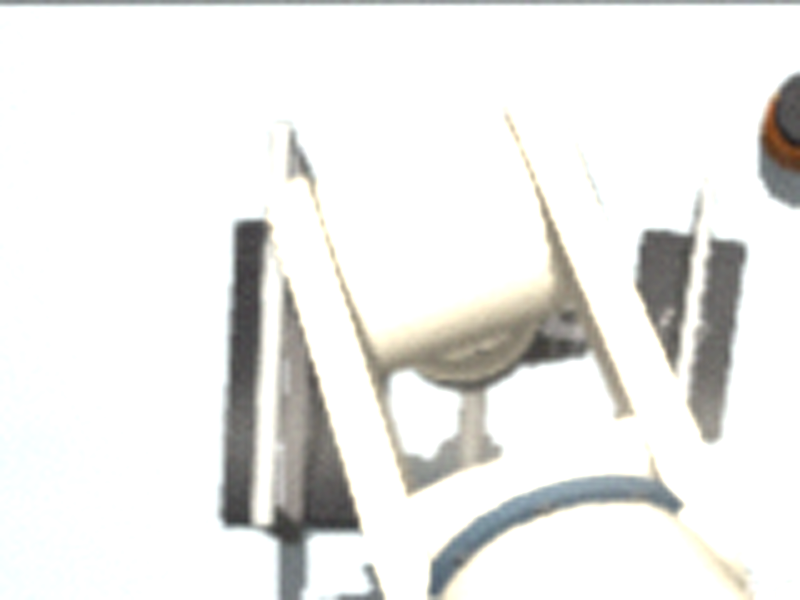

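```bash
python3 - <<'E'
from edge import *
s=cv2.imread('pics/sc17.png')[:,:,::-1]; crop(s,280,200,360,260,10,'s17b')
E
```

```text
(no output)
```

View pics/s17b.png

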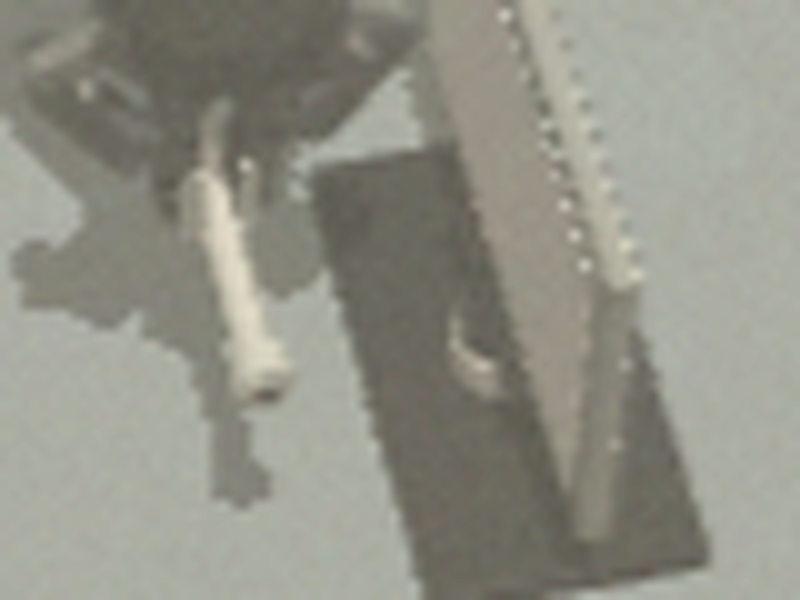

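```bash
python3 - <<'E'
from edge import *
np.set_printoptions(precision=4,suppress=True)
o=manip.get_obs()
C=o['eef_pos']+.019*o['tool_rot'][:,2]; print('centre',C)
y=-o['tool_rot'][:,1]; a=np.array([y[0],y[1],0]);a/=np.linalg.norm(a)
for d in(-3,0,2,4,6):
    t=np.radians(d); E=C+.08*(np.cos(t)*a+[0,0,np.sin(t)])
    print(d,((proj('scene',E)-[280,200]+.45)*10).round(1), proj('wrist',E+[0,0,.0]+.007*np.array([-np.sin(t)*a[0],0,np.cos(t)]),o).round(1))
print(tri(ray('scene',263/10+280-.45,388/10+200-.45),ray('wrist',289,79,o)))
F=np.array([.572,.302,.134]);X=np.array([.028,.9996,0]);print((C-F)@X, (C-F)@np.array([-.9996,.028,0]),C[2]-.134)
E
```

```text
centre [0.5675 0.1958 0.1329]
-3 [266.5 403.1] [287.2  77.3]
0 [266.9 396.1] [287.2  77.1]
2 [267.1 391.2] [287.3  77.4]
4 [267.2 386. ] [287.3  78. ]
6 [267.3 380.6] [287.4  79. ]
(array([0.647 , 0.1926, 0.1372]), np.float64(0.0006788436218609684))
-0.10630445830927637 0.0015002460464364617 -0.001084315089424831
```

```bash
python3 - <<'E'
from h import *
print(manip.finish_job()); o=manip.get_obs(); print(o['clock'],o['eef_pos'],o['width'])
E
```

```text
the job is handed in; nothing more can be done
None
the job is handed in; nothing more can be done
```

I've handed the job in, with the long tube still held level in front of the upright panel, at about 24.4 s of the 58 s allowed. No verdict was reported.

**What I did:**
- **Panel:** I pushed the panel upright, pinched its top edge and turned it square with the larger black foot.
- **Tube:** I drew the collared tube out along its bore. The moves allow only turns about the vertical, so I laid the tube on free bench to level it. I then re-gripped it at mid-length and carried it to the lit face.

**Last checks:**
- **Squareness:** the panel is within about 0.003 rad of the foot.
- **Upright:** the fixed cameras put the tilt at about −0.01 rad. A wrist picture taken while the arm was still moving gave −0.02, so the two differ slightly.
- **Tube position:** its centre is about 100 mm in front of the face, within about 2 mm of centre sideways and in height.
- **Tube angle:** it runs along the panel width with the collar end about 2–3° high, so it is not perfectly level. I left that as it was.
- **Contact:** the tube touches nothing but the gripper in the pictures, and the contact force was under 1 N. In the last pictures the panel looked as I had set it.
- **Other items:** I touched neither short tube, nor the jar or the tee.

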